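Fetch the feed roller from behind the bench supplies

ROBOT

A 6-joint arm with a two-finger parallel gripper is mounted at the origin on the work surface. World frame = base frame: x ahead of the robot, y to its left, z up, the work surface at z = 0. Lengths are in mm, angles in rad, forces in N, time in s.
With the tool pointing down it reaches from about 275 to 750 mm from the base axis. Payload 10.2 kg.
Tool frame: the origin (TCP) lies where the fingers leave the gripper's body, on its centre line; the fingertips stand 73 mm ahead of it and the grasp point (between the pads) lies 54 mm ahead of it (ctrl.tip_extent is the z of the fingertips in the tool frame, in mm); z points along the fingers, y is the line along which they close (so a half turn about z gives the same grasp; the last joint's range is limited). The gripper opens to 85 mm and grips with 20 to 120 N. Pads are 22 mm wide; open, the fingers measure 114 mm over their backs; the gripper's body (76 mm by 85 mm) begins 54 mm behind the grasp point. The pads swing forward as they close: fully open they stand 13 mm farther back than shut.
Start: joints at [-1.55, 0.313, 1.498, -0, 1.331, -0.223], TCP at [126.717, -509.484, 303.894] pointing down, gripper open.
Joint ranges: [-2.94, 2.94], [-0.97, 2.17], [0.19, 2.56], [-1.23, 4.37], [0.02, 3.11], [-2.88, 2.88]. Speed limits (rad/s): [2.39, 2.39, 3.01, 3.14, 3.14, 3.14].

INTERFACE

Orientations are given as a unit quaternion [w, x, y, z].
In Python, from rig import readout, cams, order, ctrl gives the robot as it stands.
- The arm moves only by the tool run_rows, called after ">>>" by a JSON object that holds its "fn" and its "kwargs", one argument or row to a line. Schema: {"type":"object","properties":{"offsets":{"type":"array","items":{"type":"number"},"minItems":6,"maxItems":48},"jaw":{"type":"number"},"grip_n":{"type":"number"},"only":{"type":"string"},"quiet":{"type":"boolean"},"lines":{"type":"string"}},"required":["offsets"],"additionalProperties":false}. offsets is one flat list of numbers that holds 1 to 8 rows one after another, with no inner brackets; each row has 6 numbers: dx, dy, dz in mm, then a rotation vector rx, ry, rz in rad; each row is the pose to reach, as a shift and turn from the pose commanded when the call began, along the tool's axes at that moment; what a row does not reach only later rows make up. A row lasts 1/10 s, in which the tool goes at most 50 mm and 0.15 rad, less where a joint would pass 70% of its speed; a pose out of reach is approached as far as the arm can. jaw is the opening from 0.0 (shut) to 1.0 (fully open), set as the call begins (left out keeps the last). The fingers move at their own pace and stop on an object; grip_n is the grip in N (left out, the last holds). Time passes only in rows, so rows that do not move let the fingers close. The tool returns the time, the measured TCP pose, the force, the opening and the grip force at its end. only (a regular expression) keeps the lines of the reply that match it, lines (a string "A,B") keeps lines A to B, and quiet returns only ok. Input that does not fit is refused with a message, and nothing moves.
- readout.sense(): the state, without advancing time (a new reading comes with each control period).
- cams.capture(name): name is "scene" or "top" or "wrist"; returns (picture, depth): 384x512x3 uint8, red, green, blue; 384x512 float32, mm along the optical axis (not along the pixel's ray), 0 where there is no reading.
- cams.calibration(name): a dict with "fx", "fy", "cx", "cy" (pixels), "position" and "attitude" of the camera in the world. Camera axes: x right, y down, z forward; pixel columns grow to the right and rows downward; lengths in mm; the calibration is good to about 2 mm. A picture is of the moment at which its call begins: read the wrist's pose just before it. calibration takes no time and is no camera call; for the wrist camera it gives the pose at the moment of the call.
- order.finish_job(): hands the job in; it is judged then, once.
Trained networks look in the newest picture that a camera, given by its name, has taken for a name from the list of things; names that differ only in an ending like _2 or _b are one class to them, and where a whole thing is asked for, a point or a joint stands for the part that bears it (a point fixed in the world has none). Each returns a list of dicts, best first, with "p" (0 to 1); they miss things now and then, are a little off and sometimes report something else, mostly with a low value. They report only what shows in the picture. A call takes as long as a camera call. They do not tell look-alikes from the thing itself.
- cams.trace(target, camera): "pixels" (384x512 bool, what is visible of it) and "bbox" ([left, top, right, bottom] in pixels, round what is visible of it).
- cams.spot_point(target, camera): "uv" ([column, row] in pixels: a listed point, or the origin of a listed thing).
The state is a dict: "time_s": time; "joints": joint angles; "dq": joint speeds; "tau": joint torques, N m; "eef_pos": TCP position; "ee_rot": TCP orientation; "force": force on the tool from outside, world axes, zero at the start; "wrist_torque": the same for the moment, N m; "grip_width": opening from 0.0 (shut) to 1.0 (fully open); "grip_force": force on a finger pad.
Only numpy, scipy, OpenCV 4.12 (cv2) and the standard library are available. Lean on these libraries where they do the work, as an engineer would, in place of code of your own. Each camera call takes 0.05 s, during which the arm holds its last target. There are 200 camera calls.

TASK

The white feed roller for the next machine stands at the far side of the aluminium parts tray, hemmed in by the oil bottle, the spray can and the grease jar: first stand all three of these containers on the teal mat, then stand the roller on its flat end in the empty middle pocket of the black kit tray, and finally stand each container back in the parts tray on the ring of its own colour. Keep the containers upright all the while and set everything down gently, without dropping or knocking over anything.

Things in the scene. Friction and masses are not known exactly. Their poses are not given: they have to be found in the camera images.
- roller: The feed roller: white nylon cylinder, 44 mm diameter, 38 mm high, standing on its flat end at the far side of the aluminium parts tray, with a steel hub disc in the middle of its top. Grip it across the diameter. About 80 g. Origin: centre of its underside; z up along its axis.
- oil_bottle: Red oil bottle with a white screw cap: body 48 mm diameter and 84 mm high, shoulder narrowing to the cap, cap 30 mm diameter from 100 to 128 mm height (total height 128 mm). Take it by the cap. About 140 g. Round; belongs on the red ring. Origin: centre of its underside; z up.
- spray_can: Blue spray can: 47 mm diameter, body up to 106 mm, blue cap 45 mm diameter from 106 to 138 mm (total height 138 mm). Take it by the cap or upper body. About 180 g. Round; belongs on the blue ring. Origin: centre of its underside; z up.
- grease_jar: Yellow grease jar with a dark band: 48 mm diameter, screw lid 49 mm diameter from 82 to 108 mm (total height 108 mm). Take it by the lid. About 200 g. Round; belongs on the yellow ring. Origin: centre of its underside; z up.
- ring_red: Red ring marked on the floor of the parts tray, 68 mm outer and 54 mm inner diameter: the place of the red oil bottle. Flat mark, no step. Origin: its centre, level with the tray floor. The three rings swap places from start to start; each has the container of its own colour standing on it at first.
- ring_blue: Blue ring marked on the floor of the parts tray, 68 mm outer and 54 mm inner diameter: the place of the blue spray can. Otherwise as the red ring.
- ring_yellow: Yellow ring marked on the floor of the parts tray, 68 mm outer and 54 mm inner diameter: the place of the yellow grease jar. Otherwise as the red ring.
- caddy: Parts tray: fixed, aluminium, 190 (its x) by 240 mm (its y), rim 22 mm high, 3 mm thick, dark floor 4 mm above its underside. Origin: centre of underside; x to its far side, y left. In it the rings lie at (-42, 0), (14, 56), (14, -56) mm, the roller near (34, 0). Fingers closing along x fit before and behind each container. Low parts (to 16 mm) lie in the far corners.
- mat: Side area: fixed teal rubber mat, 200 mm (its x) by 240 mm (its y), 3 mm thick, empty at the start. Origin: centre of its underside on the bench. There is room for the three containers side by side along its y.
- kit: Kit tray: fixed, black, 180 (its x) by 250 mm (its y), rim 16 mm high. The empty pocket in the middle has a grey floor, 66 by 66 mm, 3 mm above the underside, between walls 4 mm thick and 14 mm high; the pockets to its left and right hold parts up to 32 mm high, those before and behind it low screws and bushes. Origin: centre of the underside, below the middle of the empty pocket.
Things that resemble listed ones, but are neither listed nor needed, are in the scene too. There is more than one size of the spray_can; the one meant has the size given above.

How it is judged (in metres and radians):
On the way, in this order (a step that is already met when the one before it is completed fails the run):
1. the oil bottle, the spray can and the grease jar all stand upright and released on the teal mat (x of oil_bottle in the frame of mat between -0.1 and 0.1 m and y of oil_bottle in the frame of mat between -0.12 and 0.12 m and z of oil_bottle in the frame of mat between -0.002 and 0.01 m and linear speed of each of oil_bottle, spray_can, grease_jar below 0.02 m/s and angle between each of oil_bottle, spray_can, grease_jar's own z axis and vertical below 0.12 rad and contact force between the fingers and oil_bottle below 0.3 N and x of spray_can in the frame of mat between -0.1 and 0.1 m and y of spray_can in the frame of mat between -0.12 and 0.12 m and z of spray_can in the frame of mat between -0.002 and 0.01 m and contact force between the fingers and spray_can below 0.3 N and x of grease_jar in the frame of mat between -0.1 and 0.1 m and y of grease_jar in the frame of mat between -0.12 and 0.12 m and z of grease_jar in the frame of mat between -0.002 and 0.01 m and contact force between the fingers and grease_jar below 0.3 N), for 0.2 s.
2. the roller stands on its end, released, in the empty pocket of the kit tray (x of roller in the frame of kit between -0.015 and 0.015 m and y of roller in the frame of kit between -0.015 and 0.015 m and z of roller in the frame of kit below 0.008 m and distance between roller and kit below 0.03 m and linear speed of roller below 0.02 m/s and angle between roller's own z axis and vertical below 0.12 rad and contact force between the fingers and roller below 0.3 N), for 0.2 s.
At the end, for the whole second after the job is handed in: The roller stands on its end on the floor of the kit tray's middle pocket (within 15 mm of its centre each way); oil bottle, spray can and grease jar stand upright in the parts tray, each within 15 mm of the centre of the ring of its colour; all are released and at rest (all of step 2 and horizontal distance between oil_bottle and ring_red below 0.015 m and z of oil_bottle in the frame of ring_red between -0.004 and 0.006 m and linear speed of each of oil_bottle, spray_can, grease_jar below 0.02 m/s and angle between each of oil_bottle, spray_can, grease_jar's own z axis and vertical below 0.12 rad and contact force between the fingers and oil_bottle below 0.3 N and horizontal distance between spray_can and ring_blue below 0.015 m and z of spray_can in the frame of ring_blue between -0.004 and 0.006 m and contact force between the fingers and spray_can below 0.3 N and horizontal distance between grease_jar and ring_yellow below 0.015 m and z of grease_jar in the frame of ring_yellow between -0.004 and 0.006 m and contact force between the fingers and grease_jar below 0.3 N); the robot touches nothing.
It fails at once if a container is tipped by more than about 35 degrees (angle between any of oil_bottle, spray_can, grease_jar's own z axis and vertical above 0.6 rad).
It fails at once if a container or the roller is dropped from more than about 25 mm, thrown or knocked away (faster than 0.7 m/s while not held) ((linear speed of oil_bottle above 0.7 m/s and contact force between the fingers and oil_bottle below 0.1 N) or (linear speed of spray_can above 0.7 m/s and contact force between the fingers and spray_can below 0.1 N) or (linear speed of grease_jar above 0.7 m/s and contact force between the fingers and grease_jar below 0.1 N) or (linear speed of roller above 0.7 m/s and contact force between the fingers and roller below 0.1 N)).
It also fails if it takes over 144 s, if anything falls off the work surface, if the arm or the gripper's body presses on something with over 40 N, if the wrist force passes 120 N, or if a joint passes its speed limit or range.

## Working session

There is one attempt and no reset: what is moved stays moved. The work goes in short steps, Python scripts to look and compute and a tool call to move; the robot and the scene stay as the last step left them, time stands still between calls to the robot, and variables do not carry over. Pictures are saved under pics/ and viewed, at most 14 in all, crops included, and the job is handed in when it is done.

```bash
mkdir -p pics; ls; cat > h.py <<'E'
import numpy as np, cv2
from scipy.spatial.transform import Rotation as R
from rig import readout, cams, order, ctrl
def rot(q): return R.from_quat([q[1],q[2],q[3],q[0]]).as_matrix()
def cal(n):
    c=cams.calibration(n); a=np.array(c["attitude"],float)
    return c, (rot(a) if a.size==4 else a.reshape(3,3)), np.array(c["position"],float)
def save(n,f,crop=None,s=1):
    p,d=cams.capture(n); im=cv2.cvtColor(p,cv2.COLOR_RGB2BGR)
    if crop: l,t,r,b=crop; im=im[t:b,l:r]
    cv2.imwrite("pics/"+f,cv2.resize(im,None,fx=s,fy=s,interpolation=cv2.INTER_CUBIC)); return p,d
def cloud(n,d):
    c,M,p=cal(n); v,u=np.mgrid[:d.shape[0],:d.shape[1]]
    P=np.stack([(u-c["cx"])/c["fx"]*d,(v-c["cy"])/c["fy"]*d,d],-1)
    W=P@M.T+p; W[d<=0]=np.nan; return W
def onplane(n,uv,z):
    c,M,p=cal(n); r=M@np.array([(uv[0]-c["cx"])/c["fx"],(uv[1]-c["cy"])/c["fy"],1]); return p+r*(z-p[2])/r[2]
def totool(dw):  # world shift -> tool axes
    return rot(readout.sense()["ee_rot"]).T@np.array(dw,float)
E
python3 - <<'E'
from h import *
s=readout.sense(); print(s["eef_pos"],s["ee_rot"],ctrl.tip_extent); print(np.round(rot(s["ee_rot"]),3))
ims=[]
for n in("top","scene"):
    p,d=save(n,n+"0.png"); W=cloud(n,d); print(n,cal(n)[2])
    for t in"roller oil_bottle spray_can grease_jar ring_red ring_blue ring_yellow caddy mat kit".split():
        for o in cams.trace(t,n)[:3]:
            m=o["pixels"]; w=W[m]; w=w[~np.isnan(w[:,0])]
            if len(w)<4: continue
            zt=np.percentile(w[:,2],98); tp=w[w[:,2]>zt-6]
            print(t,round(o["p"],2),[int(x) for x in o["bbox"]],len(w),"med",np.median(w,0).round(),"top",((tp.min(0)+tp.max(0))/2).round(),"ext",(tp.max(0)-tp.min(0)).round())
E
```

```text
pics
[ 126.70532142 -509.32239974  303.3282793 ] [-6.35040652e-04  9.92580792e-01  1.21585223e-01  4.62085607e-05] 72.6
[[ 0.97   0.241 -0.   ]
 [ 0.241 -0.97   0.001]
 [ 0.    -0.001 -1.   ]]
top [ 425.98261049   54.41257313 1029.5127825 ]
roller 0.5 [156, 187, 173, 198] 196 med [539. 308.  42.] top [538. 309.  44.] ext [41. 38.  8.]
oil_bottle 0.57 [152, 213, 179, 235] 449 med [459. 300.  93.] top [461. 311. 132.] ext [29. 28.  8.]
spray_can 0.91 [122, 187, 156, 210] 596 med [516. 353. 124.] top [518. 365. 142.] ext [41. 44.  8.]
spray_can 0.74 [129, 136, 155, 156] 246 med [651. 368.  84.] top [657. 375.  99.] ext [29. 28.  8.]
spray_can 0.62 [54, 173, 109, 209] 1336 med [529. 490. 151.] top [533. 508. 186.] ext [56. 55.  7.]
grease_jar 0.66 [169, 188, 199, 214] 459 med [517. 245. 111.] top [519. 250. 113.] ext [50. 48.  7.]
grease_jar 0.38 [178, 193, 200, 213] 124 med [498. 240.   5.] top [518. 248.  32.] ext [58. 54. 54.]
ring_red 0.71 [153, 185, 173, 202] 239 med [537. 310.  41.] top [538. 302.  76.] ext [41. 62. 72.]
ring_red 0.46 [163, 208, 184, 233] 187 med [469. 291.   5.] t
[... 1191 characters left out ...]
grease_jar 0.66 [315, 215, 341, 255] 773 med [535. 257.  98.] top [524. 251. 110.] ext [48. 48.  7.]
ring_red 0.5 [344, 238, 356, 264] 136 med [485. 292.   3.] top [474. 302.  17.] ext [45. 54. 30.]
ring_blue 0.54 [346, 270, 376, 298] 118 med [525. 388.   3.] top [524. 365.   3.] ext [48. 66.  7.]
ring_yellow 0.49 [311, 240, 340, 262] 198 med [537. 268.   3.] top [523. 253.   9.] ext [65. 62. 18.]
caddy 0.69 [284, 203, 414, 329] 4769 med [539. 333.   3.] top [506. 309.  79.] ext [197. 244. 126.]
mat 0.8 [195, 148, 303, 243] 5439 med [574.  10.   1.] top [568.  -2.   2.] ext [220. 257.   8.]
kit 0.68 [147, 87, 242, 155] 3066 med [ 517. -307.    3.] top [ 523. -305.   21.] ext [207. 266.  23.]
```

```bash
python3 - <<'E'
import cv2
a=cv2.imread("pics/top0.png");b=cv2.imread("pics/scene0.png")
cv2.imwrite("pics/crop1.png",cv2.resize(a[120:260,40:240],None,fx=4,fy=4,interpolation=cv2.INTER_CUBIC))
E
```

```text
(no output)
```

View pics/top0.png

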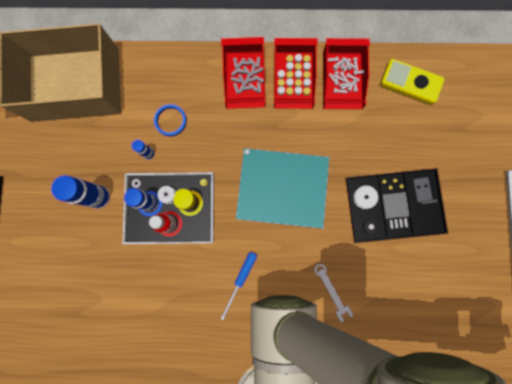

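View pics/crop1.png

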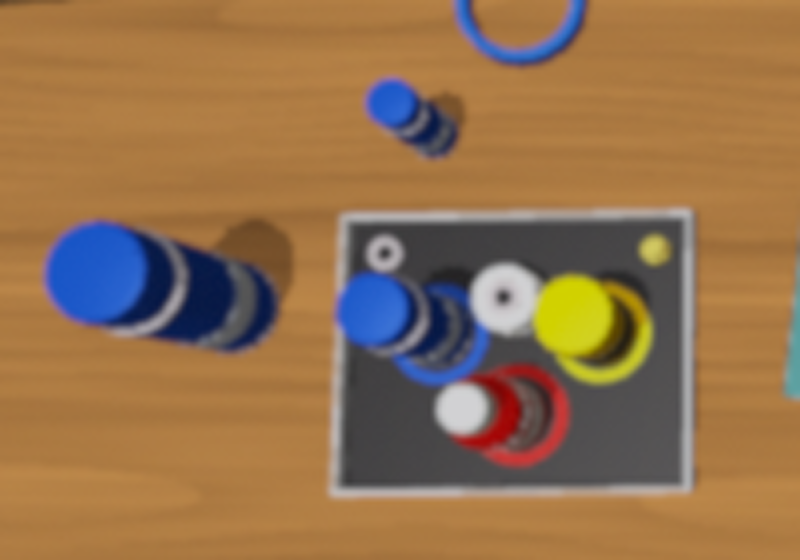

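View pics/scene0.png

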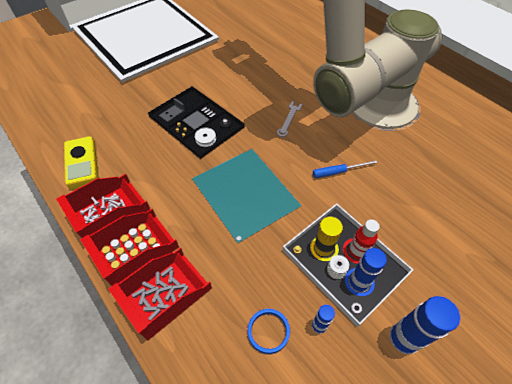

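Top picture: the spray-can candidates are at (80,190), 57 mm wide and 186 mm tall; at (142,149), 30 mm wide and 98 mm tall; and at (140,200), 44 mm wide with its top at 141 mm, standing on the blue ring. The one at (140,200) fits the listed size, and the crop confirms it: it is beside the roller at (165,194), the jar at (187,202) and the bottle at (160,222). The kit pocket is at (397,204) and the mat at (283,188). The ring at (170,120) and the disc at (366,197) are look-alikes. The scene picture agrees.

```bash
cat >> h.py <<'E'
def fit_circle(P):
    A=np.c_[2*P,np.ones(len(P))]; s=np.linalg.lstsq(A,(P**2).sum(1),rcond=None)[0]; return s[:2],np.sqrt(s[2]+s[:2]@s[:2])
def rect(W,box,lo,hi):
    m=(W[...,0]>box[0])&(W[...,0]<box[1])&(W[...,1]>box[2])&(W[...,1]<box[3])&(W[...,2]>lo)&(W[...,2]<hi)
    return cv2.minAreaRect(W[m][:,:2].astype(np.float32))
def ring(n,p,box,hue,z=4):
    h=cv2.cvtColor(p,cv2.COLOR_RGB2HSV); c,M,q=cal(n)
    v,u=np.mgrid[:p.shape[0],:p.shape[1]]; r=np.stack([(u-c["cx"])/c["fx"],(v-c["cy"])/c["fy"],np.ones(u.shape)],-1)@M.T
    return r*((z-q[2])/r[...,2])[...,None]+q, h
E
python3 - <<'E'
from h import *
for n in("top","scene"):
    p,d=cams.capture(n); W=cloud(n,d)
    print(n,"caddy",rect(W,(395,620,175,440),14,28),"kit",rect(W,(410,630,-450,-170),10,20))
    h=cv2.cvtColor(p,cv2.COLOR_RGB2HSV)
    m=(h[...,0]>80)&(h[...,0]<98)&(h[...,1]>80)&(abs(W[...,1])<160)&(W[...,2]<15)
    print("mat",cv2.minAreaRect(W[m][:,:2].astype(np.float32)))
    g=W[(W[...,2]<15)&(h[...,1]<60)&(h[...,2]>80)&(h[...,2]<190)&(abs(W[...,0]-520)<60)&(abs(W[...,1]+310)<60)]
    print("grey",len(g),np.median(g,0),cv2.minAreaRect(g[:,:2].astype(np.float32)))
    for t,(a,b),c in(("red",(0,6),(463,311)),("blue",(105,125),(521,366)),("yel",(24,34),(522,251))):
        m=(h[...,0]>=a)&(h[...,0]<=b)&(h[...,1]>120)&(W[...,2]<9)&(np.hypot(W[...,0]-c[0],W[...,1]-c[1])<50)
        P=W[m]; print(t,m.sum(),fit_circle(P[:,:2]),np.median(P[:,2]))
    for t,c,z,hh in(("oil",(463,311),125,9),("can",(521,366),136,9),("jar",(522,251),105,9),("rol",(541,311),36,9)):
        P=W[(W[...,2]>z)&(W[...,2]<z+14)&(np.hypot(W[...,0]-c[0],W[...,1]-c[1])<35)]
        print(t,len(P),(P.min(0)+P.max(0))/2,P.max(0)-P.min(0),np.median(P[:,2]),cv2.minEnclosingCircle(P[:,:2].astype(np.float32)))
E
```

```text
top caddy ((504.2643127441406, 309.29266357421875), (190.41290283203125, 241.293212890625), 1.4980497360229492) kit ((520.886474609375, -308.1680603027344), (180.13565063476562, 252.11715698242188), 6.745085716247559)
mat ((567.2860107421875, -2.8705520629882812), (234.57772827148438, 194.95956420898438), 84.68651580810547)
grey 757 [ 516.82372525 -311.6941475     4.00145521] ((518.6488647460938, -311.17132568359375), (113.54635620117188, 120.52774810791016), 2.3625667095184326)
red 180 (array([462.91585659, 306.98602385]), np.float64(30.763388883117102)) 4.3575374182247515
blue 157 (array([518.27716323, 366.40403085]), np.float64(31.694043088766122)) 4.355722509686984
yel 169 (array([523.64708263, 256.29214993]), np.float64(33.99442907444791)) 4.149192015833478
oil 126 [460.89861828 310.70416784 130.34922553] [28.82238646 28.74534785 10.25541302] 131.603114358686 ((461.0664367675781, 310.713134765625), 15.0597562789917)
can 270 [519.47085771 365.29085149 141.46100925] [43.61252079 42.64494009 10.4739311 ] 141.37726341955778 ((519.1640625, 364.742431640625), 22.21174430847168)
jar 31
[... 1055 characters left out ...]
.400477716812844)) 2.923403141443771
oil 145 [463.64677176 310.76393528 129.3158767 ] [30.31116853 28.59288435  8.2456547 ] 130.332970329771 ((463.48211669921875, 311.7603454589844), 15.398080825805664)
can 360 [521.28673378 364.9731666  139.88440435] [43.41339761 43.04914838  6.88453924] 140.28433357750373 ((521.635498046875, 365.3729248046875), 22.415908813476562)
jar 356 [522.05963592 250.40432885 109.75343987] [49.49970819 49.95286329  9.35048032] 110.26857275073354 ((522.3279418945312, 250.9077606201172), 25.68726348876953)
rol 278 [540.73566975 311.94610169  40.18187638] [42.81754555 41.69119361  8.01277522] 40.49107503010498 ((540.4486694335938, 312.4120178222656), 22.143157958984375)
```

>>> {"fn": "run_rows", "kwargs": {
  "offsets": [280,-260,0,0,0,-1.19,280,-260,0,0,0,-1.19,280,-260,0,0,0,-1.19,280,-260,0,0,0,-1.19,280,-260,0,0,0,-1.19,280,-260,0,0,0,-1.19,280,-260,0,0,0,-1.19,280,-260,0,0,0,-1.19],
  "jaw": 1.0,
  "grip_n": 40
}}

```text
time_s: 2.0
eef_pos: [336.6, -187.0, 304.2]
ee_rot: [0.0, 0.751, 0.66, 0.0]
force: [0.4, -0.9, -0.5]
grip_width: 1.002
grip_force: 0.0
```

>>> {"fn": "run_rows", "kwargs": {
  "offsets": [0,0,0,0,0,-0.14,0,0,0,0,0,-0.14,0,0,0,0,0,-0.14]
}}

```text
time_s: 2.3
eef_pos: [335.6, -189.9, 303.9]
ee_rot: [0.0, 0.708, 0.707, -0.0]
force: [0.1, -0.4, 0.4]
grip_width: 0.997
grip_force: 0.0
```

```bash
cat >> h.py <<'E'
def togo(x,y,z):
    s=readout.sense(); M=rot(s["ee_rot"]); print("t",round(s["time_s"],2),"pos",np.round(s["eef_pos"],1),"yaw_y",np.arctan2(M[1,1],M[0,1]).round(3),"j",np.round(s["joints"],2),"F",np.round(s["force"],1),"grip",round(s["grip_width"],3),round(s["grip_force"],1))
    print("tool shift",np.round(M.T@(np.array([x,y,z])-s["eef_pos"]),1))
E
python3 -c "from h import *; togo(462,311,303)"
```

```text
t 2.3 pos [ 335.6 -189.9  303.9] yaw_y -0.001 j [-0.82 -0.    1.87 -0.    1.27 -0.82] F [ 0.1 -0.4  0.4] grip 0.997 0.0
tool shift [501.  125.9   0.8]
```

>>> {"fn": "run_rows", "kwargs": {
  "offsets": [370,92,0,0,0,0,370,92,0,0,0,0,370,92,0,0,0,0,370,92,0,0,0,0,370,92,0,0,0,0,370,92,0,0,0,0,370,92,0,0,0,0,370,92,0,0,0,0],
  "quiet": true
}}

```text
ok
```

>>> {"fn": "run_rows", "kwargs": {
  "offsets": [131,34,70,0,0,0,131,34,70,0,0,0,131,34,70,0,0,0,131,34,70,0,0,0,131,34,70,0,0,0],
  "quiet": true
}}

```text
ok
```

```bash
python3 -c "from h import *; togo(462,311,172); save('wrist','w1.png'); print(cal('wrist')[2])"
```

```text
t 3.6 pos [460.4 311.5 233. ] yaw_y 0.001 j [ 0.38  0.44  1.5  -0.    1.2   0.38] F [-0.   0.2  0.2] grip 1.0 0.0
tool shift [-0.5  1.7 61. ]
[461.37773095 383.27348252 303.51870148]
```

View pics/w1.png

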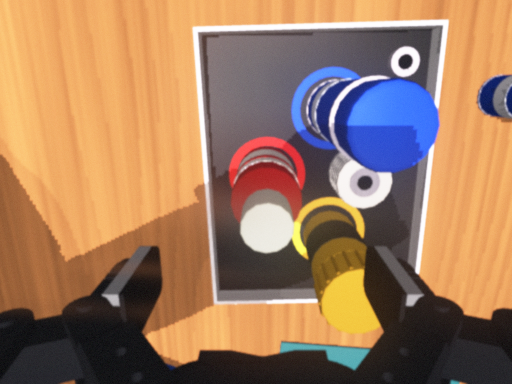

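The wrist picture shows the bottle cap at (267,228), centred between the open fingers at (130,280) and (390,280). The can is at (390,125), the jar at (350,295) and the roller at (363,182).

>>> {"fn": "run_rows", "kwargs": {
  "offsets": [0,2,20,0,0,0,0,2,40,0,0,0,0,2,61,0,0,0,0,2,61,0,0,0],
  "jaw": 1.0,
  "grip_n": 40
}}

```text
time_s: 4.05
eef_pos: [461.9, 310.0, 172.0]
ee_rot: [-0.0, 0.707, 0.707, -0.001]
force: [-1.0, 0.0, -0.4]
grip_width: 1.002
grip_force: 0.0
```

>>> {"fn": "run_rows", "kwargs": {
  "offsets": [0,0,0,0,0,0,0,0,0,0,0,0,0,0,0,0,0,0,0,0,0,0,0,0,0,0,0,0,0,0,0,0,0,0,0,0,0,0,0,0,0,0,0,0,0,0,0,0],
  "jaw": 0.0,
  "grip_n": 40
}}

```text
time_s: 4.85
eef_pos: [462.5, 311.9, 173.8]
ee_rot: [0.0, 0.706, 0.708, 0.001]
force: [-0.8, -1.2, 6.1]
grip_width: 0.339
grip_force: 39.3
```

```bash
python3 -c "from h import *; togo(462,311,172); print(ctrl.tip_extent)"
```

```text
t 4.85 pos [462.5 311.9 173.8] yaw_y 0.003 j [ 0.38  0.52  1.56 -0.    1.06  0.38] F [-0.8 -1.2  6.1] grip 0.339 39.3
tool shift [-0.9 -0.5  1.8]
72.6
```

>>> {"fn": "run_rows", "kwargs": {
  "offsets": [0,0,-10,0,0,0,0,0,-30,0,0,0,0,0,-60,0,0,0,0,0,-90,0,0,0,0,0,-115,0,0,0,0,0,-130,0,0,0,0,0,-130,0,0,0],
  "grip_n": 40
}}

```text
time_s: 5.55
eef_pos: [462.4, 312.0, 305.3]
ee_rot: [0.001, 0.706, 0.708, 0.002]
force: [-0.5, 1.0, -0.6]
grip_width: 0.341
grip_force: 39.8
```

>>> {"fn": "run_rows", "kwargs": {
  "offsets": [-10,2,0,0,0,0,-35,8,0,0,0,0,-70,17,0,0,0,0,-110,27,0,0,0,0,-150,37,0,0,0,0,-190,47,0,0,0,0,-230,57,0,0,0,0,-270,67,0,0,0,0]
}}

```text
time_s: 6.35
eef_pos: [529.6, 39.8, 301.6]
ee_rot: [-0.001, 0.706, 0.708, -0.001]
force: [0.8, 0.3, -0.9]
grip_width: 0.338
grip_force: 39.8
```

>>> {"fn": "run_rows", "kwargs": {
  "offsets": [-40,10,0,0,0,0,-75,19,0,0,0,0,-100,26,0,0,0,0,-115,30,0,0,0,0,-119,31,0,0,0,0,-119,31,0,0,0,0]
}}

```text
time_s: 6.95
eef_pos: [561.1, -76.7, 302.3]
ee_rot: [-0.001, 0.706, 0.708, -0.0]
force: [-0.7, 1.3, -1.0]
grip_width: 0.339
grip_force: 39.8
```

```bash
python3 -c "from h import *; togo(560,-78,172); p,d=save('scene','s2.png'); W=cloud('scene',d); P=W[(W[...,2]>120)&(abs(W[...,0]-560)<60)&(abs(W[...,1]+78)<80)];print(len(P))"
```

```text
t 6.95 pos [561.1 -76.7 302.3] yaw_y 0.003 j [-0.34  0.41  1.37  0.    1.37 -0.35] F [-0.7  1.3 -1. ] grip 0.339 39.8
tool shift [ -1.3  -0.9 130.3]
5970
```

>>> {"fn": "run_rows", "kwargs": {
  "offsets": [0,0,20,0,0,0,0,0,50,0,0,0,0,0,80,0,0,0,0,0,105,0,0,0,0,0,120,0,0,0,0,0,127,0,0,0,0,0,129,0,0,0,0,0,130,0,0,0]
}}

```text
time_s: 7.8
eef_pos: [561.6, -76.5, 173.6]
ee_rot: [0.001, 0.706, 0.708, 0.0]
force: [-1.5, 0.2, -0.4]
grip_width: 0.335
grip_force: 39.8
```

>>> {"fn": "run_rows", "kwargs": {
  "offsets": [0,0,0.5,0,0,0,0,0,1,0,0,0,0,0,1,0,0,0,0,0,1,0,0,0]
}}

```text
time_s: 8.2
eef_pos: [561.7, -77.0, 172.9]
ee_rot: [0.001, 0.706, 0.708, 0.0]
force: [-1.3, 0.9, 5.9]
grip_width: 0.338
grip_force: 40.3
```

```bash
python3 -c "from h import *; togo(560,-78,172)"
```

```text
t 8.2 pos [561.7 -77.  172.9] yaw_y 0.003 j [-0.34  0.53  1.53  0.    1.07 -0.35] F [-1.3  0.9  5.9] grip 0.338 40.3
tool shift [-1.  -1.7  0.9]
```

>>> {"fn": "run_rows", "kwargs": {
  "offsets": [0,0,0,0,0,0,0,0,0,0,0,0,0,0,0,0,0,0,0,0,0,0,0,0,0,0,-10,0,0,0,0,0,-40,0,0,0,0,0,-80,0,0,0,0,0,-100,0,0,0],
  "jaw": 1.0,
  "grip_n": 40
}}

```text
time_s: 9.0
eef_pos: [561.8, -77.0, 275.9]
ee_rot: [0.002, 0.706, 0.708, 0.001]
force: [0.9, 0.5, 0.5]
grip_width: 1.003
grip_force: 0.0
```

>>> {"fn": "run_rows", "kwargs": {
  "offsets": [390,-37,0,0,0,0,390,-37,0,0,0,0,390,-37,0,0,0,0,390,-37,0,0,0,0,390,-37,0,0,0,0,390,-37,0,0,0,0,390,-37,0,0,0,0,390,-37,0,0,0,0]
}}

```text
time_s: 9.8
eef_pos: [522.4, 315.5, 272.8]
ee_rot: [0.0, 0.706, 0.709, 0.0]
force: [0.8, -0.1, 0.8]
grip_width: 1.003
grip_force: 0.0
```

>>> {"fn": "run_rows", "kwargs": {
  "offsets": [52,-4,20,0,0,0,52,-4,20,0,0,0,52,-4,20,0,0,0]
}}

```text
time_s: 10.1
eef_pos: [518.5, 365.9, 251.6]
ee_rot: [-0.0, 0.705, 0.709, -0.0]
force: [-0.6, 0.1, 0.3]
grip_width: 1.002
grip_force: 0.0
```

```bash
python3 -c "from h import *; togo(520.3,365.1,182)"
```

```text
t 10.1 pos [518.5 365.9 251.6] yaw_y 0.005 j [ 0.43  0.6   1.21 -0.    1.34  0.43] F [-0.6  0.1  0.3] grip 1.002 0.0
tool shift [-0.8  1.9 69.6]
```

>>> {"fn": "run_rows", "kwargs": {
  "offsets": [-1,1,25,0,0,0,-1,1,50,0,0,0,-1,1,65,0,0,0,-1,1,69,0,0,0,-1,1,69,0,0,0],
  "jaw": 1.0,
  "grip_n": 45
}}

```text
time_s: 10.6
eef_pos: [520.6, 363.1, 183.7]
ee_rot: [0.0, 0.706, 0.708, 0.0]
force: [0.2, -0.2, 0.7]
grip_width: 1.0
grip_force: 0.0
```

>>> {"fn": "run_rows", "kwargs": {
  "offsets": [0,0,0,0,0,0,0,0,0,0,0,0,0,0,0,0,0,0,0,0,0,0,0,0,0,0,0,0,0,0,0,0,0,0,0,0,0,0,0,0,0,0,0,0,0,0,0,0],
  "jaw": 0.0,
  "grip_n": 45
}}

```text
time_s: 11.4
eef_pos: [520.3, 364.1, 184.0]
ee_rot: [0.0, 0.706, 0.708, 0.001]
force: [-1.0, -0.7, 6.3]
grip_width: 0.516
grip_force: 46.0
```

>>> {"fn": "run_rows", "kwargs": {
  "offsets": [0,0,-10,0,0,0,0,0,-30,0,0,0,0,0,-60,0,0,0,0,0,-90,0,0,0,0,0,-115,0,0,0,0,0,-130,0,0,0,0,0,-130,0,0,0]
}}

```text
time_s: 12.1
eef_pos: [520.2, 364.2, 315.4]
ee_rot: [0.001, 0.706, 0.708, 0.002]
force: [0.6, 0.8, -0.6]
grip_width: 0.511
grip_force: 46.2
```

```bash
python3 -c "from h import *; togo(567,-3,312)"
```

```text
t 12.1 pos [520.2 364.2 315.4] yaw_y 0.003 j [0.43 0.56 1.11 0.   1.47 0.42] F [ 0.6  0.8 -0.6] grip 0.511 46.2
tool shift [-367.3   45.6    3. ]
```

>>> {"fn": "run_rows", "kwargs": {
  "offsets": [-10,1,0,0,0,0,-35,4,0,0,0,0,-70,9,0,0,0,0,-110,14,0,0,0,0,-150,19,0,0,0,0,-190,24,0,0,0,0,-230,29,0,0,0,0,-270,34,0,0,0,0],
  "quiet": true
}}

```text
ok
```

>>> {"fn": "run_rows", "kwargs": {
  "offsets": [-40,5,0,0,0,0,-70,9,0,0,0,0,-90,12,0,0,0,0,-97,13,0,0,0,0,-97,13,0,0,0,0],
  "quiet": true
}}

```text
ok
```

>>> {"fn": "run_rows", "kwargs": {
  "offsets": [0,0,20,0,0,0,0,0,50,0,0,0,0,0,80,0,0,0,0,0,105,0,0,0,0,0,120,0,0,0,0,0,127,0,0,0,0,0,129,0,0,0,0,0,130,0,0,0]
}}

```text
time_s: 14.2
eef_pos: [568.3, -2.5, 183.4]
ee_rot: [0.0, 0.706, 0.708, 0.0]
force: [0.4, -0.8, -1.3]
grip_width: 0.515
grip_force: 46.2
```

>>> {"fn": "run_rows", "kwargs": {
  "offsets": [0,0,0.5,0,0,0,0,0,1,0,0,0,0,0,1,0,0,0,0,0,1,0,0,0]
}}

```text
time_s: 14.6
eef_pos: [568.5, -2.9, 183.0]
ee_rot: [0.001, 0.706, 0.708, 0.001]
force: [-1.0, 1.6, 5.6]
grip_width: 0.51
grip_force: 46.9
```

```bash
python3 -c "from h import *; togo(567,-3,182)"
```

```text
t 14.6 pos [568.5  -2.9 183. ] yaw_y 0.003 j [-0.21  0.52  1.52  0.    1.1  -0.21] F [-1.   1.6  5.6] grip 0.51 46.9
tool shift [-0.1 -1.5  1. ]
```

>>> {"fn": "run_rows", "kwargs": {
  "offsets": [0,0,0,0,0,0,0,0,0,0,0,0,0,0,0,0,0,0,0,0,0,0,0,0,0,0,-10,0,0,0,0,0,-40,0,0,0,0,0,-80,0,0,0,0,0,-90,0,0,0],
  "jaw": 1.0,
  "grip_n": 45
}}

```text
time_s: 15.4
eef_pos: [569.0, -3.0, 276.9]
ee_rot: [0.003, 0.706, 0.708, 0.002]
force: [0.3, -0.1, -0.7]
grip_width: 0.996
grip_force: 0.0
```

>>> {"fn": "run_rows", "kwargs": {
  "offsets": [253,-46,0,0,0,0,253,-46,0,0,0,0,253,-46,0,0,0,0,253,-46,0,0,0,0,253,-46,0,0,0,0,253,-46,0,0,0,0,253,-46,60,0,0,0,253,-46,60,0,0,0]
}}

```text
time_s: 16.2
eef_pos: [519.6, 249.5, 207.7]
ee_rot: [-0.002, 0.706, 0.708, -0.003]
force: [-0.3, 0.3, -0.4]
grip_width: 1.003
grip_force: 0.0
```

```bash
python3 -c "from h import *; togo(521.5,250.4,156)"
```

```text
t 16.2 pos [519.6 249.5 207.7] yaw_y 0.003 j [ 0.24  0.52  1.46 -0.    1.17  0.24] F [-0.3  0.3 -0.4] grip 1.003 0.0
tool shift [ 1.   2.2 51.7]
```

>>> {"fn": "run_rows", "kwargs": {
  "offsets": [0,1,20,0,0,0,0,1,40,0,0,0,0,1,50,0,0,0,0,1,54,0,0,0,0,1,54,0,0,0],
  "jaw": 1.0,
  "grip_n": 50
}}

```text
time_s: 16.7
eef_pos: [522.6, 249.7, 158.4]
ee_rot: [0.0, 0.706, 0.708, 0.0]
force: [0.2, -0.1, -0.2]
grip_width: 0.997
grip_force: 0.0
```

>>> {"fn": "run_rows", "kwargs": {
  "offsets": [0,0,0,0,0,0,0,0,0,0,0,0,0,0,0,0,0,0,0,0,0,0,0,0,0,0,0,0,0,0,0,0,0,0,0,0,0,0,0,0,0,0,0,0,0,0,0,0],
  "jaw": 0.0,
  "grip_n": 50
}}

```text
time_s: 17.5
eef_pos: [522.6, 250.1, 158.9]
ee_rot: [0.0, 0.706, 0.708, 0.001]
force: [-2.6, -1.2, 5.8]
grip_width: 0.56
grip_force: 51.3
```

>>> {"fn": "run_rows", "kwargs": {
  "offsets": [0,0,-10,0,0,0,0,0,-30,0,0,0,0,0,-60,0,0,0,0,0,-90,0,0,0,0,0,-110,0,0,0,0,0,-120,0,0,0,0,0,-120,0,0,0]
}}

```text
time_s: 18.2
eef_pos: [522.5, 250.0, 279.0]
ee_rot: [0.001, 0.706, 0.708, 0.001]
force: [-0.1, 0.3, -2.5]
grip_width: 0.555
grip_force: 51.9
```

```bash
python3 -c "from h import *; togo(574,72,276)"
```

```text
t 18.2 pos [522.5 250.  279. ] yaw_y 0.003 j [ 0.24  0.45  1.37 -0.    1.32  0.24] F [-0.1  0.3 -2.5] grip 0.555 51.9
tool shift [-178.2   51.     3. ]
```

>>> {"fn": "run_rows", "kwargs": {
  "offsets": [-10,3,0,0,0,0,-35,10,0,0,0,0,-70,20,0,0,0,0,-110,31,0,0,0,0,-145,41,0,0,0,0,-170,49,0,0,0,0,-178,51,0,0,0,0,-178,51,0,0,0,0],
  "quiet": true
}}

```text
ok
```

>>> {"fn": "run_rows", "kwargs": {
  "offsets": [0,0,20,0,0,0,0,0,50,0,0,0,0,0,80,0,0,0,0,0,100,0,0,0,0,0,112,0,0,0,0,0,118,0,0,0,0,0,119,0,0,0,0,0,120,0,0,0]
}}

```text
time_s: 19.8
eef_pos: [574.2, 72.3, 158.8]
ee_rot: [0.001, 0.706, 0.708, 0.001]
force: [-1.0, -0.8, -1.9]
grip_width: 0.561
grip_force: 52.0
```

>>> {"fn": "run_rows", "kwargs": {
  "offsets": [0,0,0.5,0,0,0,0,0,1,0,0,0,0,0,1,0,0,0,0,0,1,0,0,0]
}}

```text
time_s: 20.2
eef_pos: [574.2, 72.1, 157.9]
ee_rot: [0.001, 0.706, 0.708, 0.0]
force: [-2.3, 0.3, 5.4]
grip_width: 0.562
grip_force: 52.5
```

>>> {"fn": "run_rows", "kwargs": {
  "offsets": [0,0,0,0,0,0,0,0,0,0,0,0,0,0,0,0,0,0,0,0,0,0,0,0,0,0,-10,0,0,0,0,0,-40,0,0,0,0,0,-80,0,0,0,0,0,-110,0,0,0],
  "jaw": 1.0,
  "grip_n": 45
}}

```text
time_s: 21.0
eef_pos: [574.0, 72.1, 270.0]
ee_rot: [0.001, 0.706, 0.708, 0.001]
force: [0.5, -0.1, -0.2]
grip_width: 1.003
grip_force: 0.0
```

```bash
python3 - <<'E'
from h import *
togo(539.3,311.9,200)
save('scene','s3.png',(150,120,420,340),2.5)
for n in("top","scene"):
    p,d=cams.capture(n); W=cloud(n,d)
    for t,c,z in(("oil",(561,-77),118),("can",(568,-3),130),("jar",(574,72),98),("rol",(541,311),33)):
        P=W[(W[...,2]>z)&(W[...,2]<z+16)&(np.hypot(W[...,0]-c[0],W[...,1]-c[1])<35)]
        if len(P): print(n,t,len(P),((P.min(0)+P.max(0))/2).round(1),(P.max(0)-P.min(0)).round(1))
E
```

```text
t 21.0 pos [574.   72.1 270. ] yaw_y 0.003 j [-0.08  0.46  1.38  0.    1.3  -0.08] F [ 0.5 -0.1 -0.2] grip 1.003 0.0
tool shift [239.9 -34.2  69.9]
top oil 124 [559.5 -77.1 126. ] [28.5 27.5 15.8]
top can 79 [566.4 -15.4 138.9] [38.8 14.9 11.6]
top jar 25 [564.8  54.1 106.2] [26.3  9.8 14.6]
top rol 217 [538.1 311.6  40.6] [41.1 43.2 13.7]
scene oil 90 [564.2 -77.6 125. ] [26.6 30.5 13.9]
scene can 39 [571.2   2.8 135.9] [41.6 34.5 10.4]
scene jar 328 [574.7  73.2 105.2] [49.5 50.7 14.4]
scene rol 289 [541.  312.   38.7] [43.1 41.7 11.3]
```

View pics/s3.png

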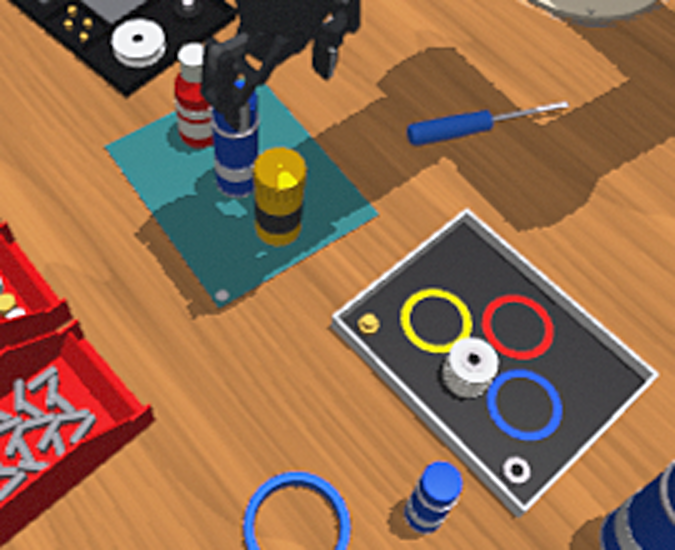

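The picture shows bottle, can and jar standing on the teal mat, the roller at (470,365), and all three rings uncovered.

>>> {"fn": "run_rows", "kwargs": {
  "offsets": [240,-34,0,0,0,0,240,-34,0,0,0,0,240,-34,0,0,0,0,240,-34,0,0,0,0,240,-34,70,0,0,0,240,-34,100,0,0,0,240,-34,100,0,0,0],
  "jaw": 0.75,
  "grip_n": 35,
  "quiet": true
}}

```text
ok
```

```bash
python3 - <<'E'
from h import *
togo(539.5,311.9,92)
for n in("top","scene","wrist"):
    p,d=cams.capture(n); W=cloud(n,d); h=cv2.cvtColor(p,cv2.COLOR_RGB2HSV)
    for t,(a,b),c in(("red",(0,6),(463,308)),("blue",(105,125),(518,366)),("yel",(24,34),(521,253))):
        m=(h[...,0]>=a)&(h[...,0]<=b)&(h[...,1]>120)&(W[...,2]<12)&(np.hypot(W[...,0]-c[0],W[...,1]-c[1])<48)
        P=W[m]
        if len(P)>30: print(n,t,m.sum(),fit_circle(P[:,:2]),np.median(P[:,2]).round(1))
cv2.imwrite("pics/w2.png",cv2.cvtColor(p,cv2.COLOR_RGB2BGR))
P=W[(W[...,2]>36)&(W[...,2]<50)&(np.hypot(W[...,0]-540,W[...,1]-312)<30)]; print(len(P),(P.min(0)+P.max(0))/2,P.max(0)-P.min(0))
E
```

```text
t 21.85 pos [536.2 312.6 160.7] yaw_y 0.005 j [0.34 0.66 1.35 0.   1.14 0.33] F [-1.6 -1.2 -0.4] grip 0.748 0.0
tool shift [-0.5  4.  68.6]
top red 165 (array([462.85366305, 305.77650511]), np.float64(30.56302520027497)) 4.3
top yel 96 (array([520.7616881 , 252.44808303]), np.float64(30.400607011520194)) 4.3
scene red 111 (array([464.15751617, 307.7835324 ]), np.float64(30.022254938112635)) 2.9
scene blue 292 (array([518.35393519, 364.24013461]), np.float64(30.789787112935343)) 3.0
wrist red 1595 (array([465.88148857, 307.29725322]), np.float64(30.469027777435876)) 5.7
wrist blue 3449 (array([520.9213107, 365.036438 ]), np.float64(30.72095048668384)) 6.1
wrist yel 814 (array([523.69988051, 252.95503785]), np.float64(30.473888745410388)) 6.0
4020 [542.57318309 311.98973719  41.52444027] [43.61684141 44.24678976 10.03027374]
```

View pics/w2.png

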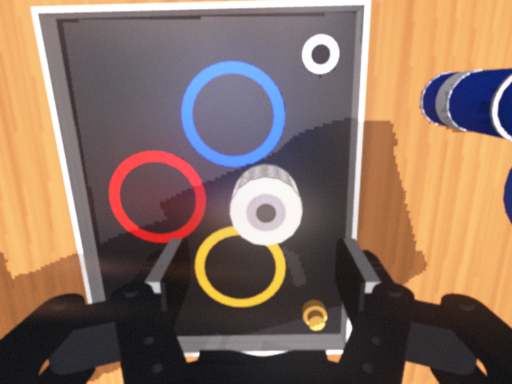

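The wrist picture shows the roller at (267,212) between the fingers at (175,260) and (355,260), with the rings clear around it. I'll shift about 3 mm along the closing axis and descend.

>>> {"fn": "run_rows", "kwargs": {
  "offsets": [-0.5,3,20,0,0,0,-0.5,3,45,0,0,0,-0.5,3,60,0,0,0,-0.5,3,67,0,0,0,-0.5,3,69,0,0,0,-0.5,3,69,0,0,0],
  "jaw": 0.75,
  "grip_n": 35
}}

```text
time_s: 22.6
eef_pos: [542.7, 311.5, 99.0]
ee_rot: [0.0, 0.706, 0.708, 0.001]
force: [-0.1, 0.4, -1.0]
grip_width: 0.749
grip_force: 0.0
```

>>> {"fn": "run_rows", "kwargs": {
  "offsets": [0,0,0,0,0,0,0,0,0,0,0,0,0,0,0,0,0,0,0,0,0,0,0,0,0,0,0,0,0,0,0,0,0,0,0,0],
  "jaw": 0.0,
  "grip_n": 35
}}

```text
time_s: 23.2
eef_pos: [542.6, 311.7, 99.2]
ee_rot: [0.0, 0.706, 0.708, 0.001]
force: [-0.7, -0.7, 7.0]
grip_width: 0.496
grip_force: 35.5
```

>>> {"fn": "run_rows", "kwargs": {
  "offsets": [0,0,-5,0,0,0,0,0,-20,0,0,0,0,0,-50,0,0,0,0,0,-85,0,0,0,0,0,-120,0,0,0,0,0,-150,0,0,0,0,0,-160,0,0,0,0,0,-160,0,0,0]
}}

```text
time_s: 24.0
eef_pos: [542.3, 311.6, 259.3]
ee_rot: [0.001, 0.706, 0.708, 0.001]
force: [-0.9, -0.0, -1.5]
grip_width: 0.498
grip_force: 35.7
```

```bash
python3 -c "from h import *; togo(521.5,-308,252)"
```

```text
t 24.0 pos [542.3 311.6 259.3] yaw_y 0.003 j [0.33 0.57 1.23 0.   1.34 0.33] F [-0.9 -0.  -1.5] grip 0.498 35.7
tool shift [-619.6  -22.8    6.7]
```

>>> {"fn": "run_rows", "kwargs": {
  "offsets": [-10,0,-10,0,0,0,-35,-1,-20,0,0,0,-75,-3,-20,0,0,0,-115,-4,-20,0,0,0,-155,-6,-20,0,0,0,-195,-7,-20,0,0,0,-235,-9,-20,0,0,0,-275,-10,-20,0,0,0],
  "quiet": true
}}

```text
ok
```

>>> {"fn": "run_rows", "kwargs": {
  "offsets": [-40,-1,0,0,0,0,-80,-3,0,0,0,0,-120,-4,0,0,0,0,-160,-6,0,0,0,0,-200,-7,0,0,0,0,-240,-9,0,0,0,0,-280,-10,0,0,0,0,-310,-11,20,0,0,0],
  "quiet": true
}}

```text
ok
```

>>> {"fn": "run_rows", "kwargs": {
  "offsets": [-20,-1,30,0,0,0,-32,-1,50,0,0,0,-35,-1,60,0,0,0,-35,-1,60,0,0,0]
}}

```text
time_s: 26.0
eef_pos: [521.2, -308.4, 196.2]
ee_rot: [-0.002, 0.706, 0.708, -0.0]
force: [-0.1, 0.5, -0.3]
grip_width: 0.496
grip_force: 35.8
```

```bash
python3 - <<'E'
from h import *
togo(521.5,-308,99)
for n in("top","scene","wrist"):
    p,d=cams.capture(n); W=cloud(n,d)
    try: print(n,rect(W,(410,630,-450,-170),10,20))
    except Exception as e: print(e)
    for o in cams.trace("roller",n)[:2]:
        w=W[o["pixels"]]; w=w[~np.isnan(w[:,0])]; print(" roller",o["p"],o["bbox"],np.median(w,0).round(1),np.percentile(w,2,0).round(),np.percentile(w,98,0).round())
cv2.imwrite("pics/w3.png",cv2.cvtColor(p,cv2.COLOR_RGB2BGR))
E
```

```text
t 26.0 pos [ 521.2 -308.4  196.2] yaw_y 0.002 j [-0.73  0.59  1.38  0.    1.18 -0.73] F [-0.1  0.5 -0.3] grip 0.496 35.8
tool shift [ 0.1  0.5 97.2]
top ((518.1144409179688, -284.2639465332031), (179.97886657714844, 204.30001831054688), 6.761712551116943)
scene ((523.0487670898438, -307.9643859863281), (183.0232391357422, 254.67901611328125), 7.000296115875244)
 roller 0.59 [221.5, 140.6, 237.8, 175.7] [573.8 -65.5  85.7] [550. -86.  10.] [586. -54. 130.]
 roller 0.48 [187.2, 79.3, 196.6, 96.9] [ 526.5 -294.   135.7] [ 507. -324.  106.] [ 544. -285.  142.]
wrist ((523.553955078125, -308.6024475097656), (180.7684783935547, 251.00474548339844), 6.738790512084961)
 roller 0.86 [211.6, 191.0, 313.3, 315.0] [ 523.1 -302.   141.2] [ 504. -327.  108.] [ 543. -286.  143.]
```

View pics/w3.png

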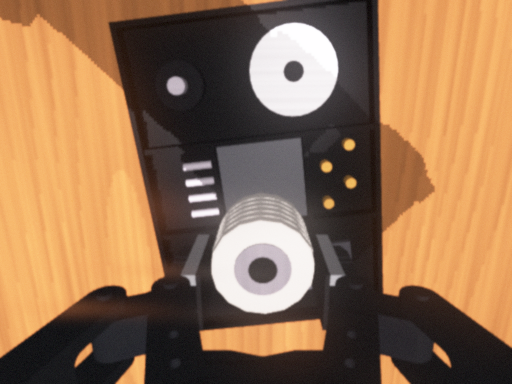

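The wrist picture shows the roller at (263,270), upright in the fingers above the grey pocket at (262,180).

>>> {"fn": "run_rows", "kwargs": {
  "offsets": [0,1,20,0,0,0,0,1,45,0,0,0,0,1,65,0,0,0,0,1,80,0,0,0,0,1,90,0,0,0,0,1,94,0,0,0,0,1,96,0,0,0,0,1,96,0,0,0]
}}

```text
time_s: 27.1
eef_pos: [523.2, -308.7, 102.4]
ee_rot: [0.0, 0.706, 0.708, 0.0]
force: [-0.2, 0.7, -0.4]
grip_width: 0.501
grip_force: 35.8
```

>>> {"fn": "run_rows", "kwargs": {
  "offsets": [0,0,0.5,0,0,0,0,0,1,0,0,0,0,0,1,0,0,0]
}}

```text
time_s: 27.4
eef_pos: [523.1, -308.6, 101.1]
ee_rot: [0.0, 0.706, 0.708, 0.0]
force: [0.3, 0.9, -1.4]
grip_width: 0.501
grip_force: 35.8
```

>>> {"fn": "run_rows", "kwargs": {
  "offsets": [0,0,1,0,0,0,0,0,2,0,0,0,0,0,2.5,0,0,0,0,0,2.5,0,0,0]
}}

```text
time_s: 27.8
eef_pos: [523.0, -308.5, 98.3]
ee_rot: [-0.0, 0.706, 0.708, -0.0]
force: [-0.4, 0.4, -0.6]
grip_width: 0.498
grip_force: 35.8
```

>>> {"fn": "run_rows", "kwargs": {
  "offsets": [0,0,0.5,0,0,0,0,0,1,0,0,0,0,0,1,0,0,0,0,0,1,0,0,0]
}}

```text
time_s: 28.2
eef_pos: [523.1, -308.6, 98.2]
ee_rot: [0.0, 0.706, 0.708, -0.0]
force: [-2.6, 2.4, 6.6]
grip_width: 0.496
grip_force: 36.5
```

>>> {"fn": "run_rows", "kwargs": {
  "offsets": [0,0,0,0,0,0,0,0,0,0,0,0,0,0,0,0,0,0,0,0,0,0,0,0,0,0,-10,0,0,0,0,0,-40,0,0,0,0,0,-80,0,0,0,0,0,-130,0,0,0],
  "jaw": 0.75,
  "grip_n": 45
}}

```text
time_s: 29.0
eef_pos: [522.5, -308.1, 228.4]
ee_rot: [-0.001, 0.706, 0.708, -0.0]
force: [1.2, -0.8, 0.6]
grip_width: 0.747
grip_force: 0.0
```

>>> {"fn": "run_rows", "kwargs": {
  "offsets": [0,0,-50,0,0,0,0,0,-50,0,0,0],
  "jaw": 1.0
}}

```text
time_s: 29.2
eef_pos: [524.2, -309.4, 285.7]
ee_rot: [0.007, 0.706, 0.708, 0.0]
force: [-0.3, 0.6, -0.4]
grip_width: 0.999
grip_force: 0.0
```

```bash
python3 - <<'E'
from h import *
togo(574.5,72.5,157)
p,d=cams.capture("wrist"); W=cloud("wrist",d)
cv2.imwrite("pics/w4.png",cv2.cvtColor(p,cv2.COLOR_RGB2BGR))
P=W[(W[...,2]>34)&(W[...,2]<50)&(np.hypot(W[...,0]-522,W[...,1]+308)<30)]; print((P.min(0)+P.max(0))/2,P.max(0)-P.min(0),np.median(P[:,2]),rect(W,(410,630,-450,-170),10,20))
for n in("top","scene"):
    p,d=cams.capture(n); W=cloud(n,d)
    for t,c,z in(("oil",(561,-77),118),("can",(568,-3),130),("jar",(574,72),98),("rol",(522,-308),33)):
        P=W[(W[...,2]>z)&(W[...,2]<z+16)&(np.hypot(W[...,0]-c[0],W[...,1]-c[1])<35)]
        if len(P): print(n,t,len(P),((P.min(0)+P.max(0))/2).round(1),(P.max(0)-P.min(0)).round(1))
E
```

```text
t 29.2 pos [ 524.2 -309.4  285.7] yaw_y 0.003 j [-0.73  0.51  1.26  0.    1.36 -0.73] F [-0.3  0.6 -0.4] grip 0.999 0.0
tool shift [382.9  50.2 125.7]
[ 522.4771944  -306.68006546   36.69344268] [43.23810639 43.12998213  4.95465611] 36.41777204207841 ((521.7472534179688, -306.75396728515625), (180.4075927734375, 250.48223876953125), 6.688999176025391)
top oil 124 [559.5 -77.3 126.1] [27.9 27.9 15.6]
top can 270 [566.7  -1.  138. ] [43.2 43.3 15.3]
top jar 303 [571.1  72.9 106.2] [48.1 47.3 15.5]
top rol 227 [ 520.4 -307.3   39.8] [40.  42.6 13.1]
scene oil 113 [562.9 -77.4 125.3] [29.  30.7 14.4]
scene can 246 [ 5.704e+02 -3.000e-01  1.363e+02] [43.2 45.4 12.2]
scene jar 329 [574.9  72.7 105.7] [50.7 52.  15.4]
scene rol 132 [ 523.7 -305.4   38.2] [41.5 44.6 10.4]
```

View pics/w4.png

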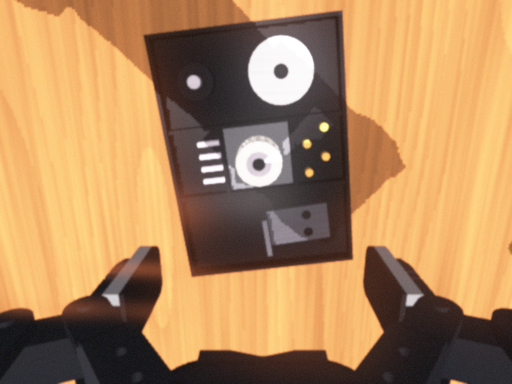

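The picture shows the roller standing in the pocket at (258,163), within about 2 mm of the kit centre. The containers have not moved on the mat. Jar next.

>>> {"fn": "run_rows", "kwargs": {
  "offsets": [383,49,0,0,0,0,383,49,0,0,0,0,383,49,0,0,0,0,383,49,0,0,0,0,383,49,0,0,0,0,383,49,0,0,0,0,383,49,0,0,0,0,383,49,0,0,0,0],
  "jaw": 1.0,
  "grip_n": 50,
  "quiet": true
}}

```text
ok
```

>>> {"fn": "run_rows", "kwargs": {
  "offsets": [0,0,30,0,0,0,0,0,70,0,0,0,0,0,75,0,0,0,0,0,75,0,0,0],
  "quiet": true
}}

```text
ok
```

```bash
python3 -c "from h import *; togo(573.5,72.6,158)"
```

```text
t 30.55 pos [570.5  74.5 201.5] yaw_y 0.003 j [-0.07  0.52  1.47  0.    1.15 -0.08] F [-0.1 -0.1  1. ] grip 0.999 0.0
tool shift [-1.9  3.1 43.5]
```

>>> {"fn": "run_rows", "kwargs": {
  "offsets": [-1.5,2.5,20,0,0,0,-1.5,2.5,36,0,0,0,-1.5,2.5,43,0,0,0,-1.5,2.5,43,0,0,0],
  "jaw": 1.0,
  "grip_n": 50
}}

```text
time_s: 30.95
eef_pos: [573.6, 72.9, 160.0]
ee_rot: [0.0, 0.706, 0.708, 0.0]
force: [0.5, -0.6, 0.2]
grip_width: 1.001
grip_force: 0.0
```

>>> {"fn": "run_rows", "kwargs": {
  "offsets": [0,0,0,0,0,0,0,0,0,0,0,0,0,0,0,0,0,0,0,0,0,0,0,0,0,0,0,0,0,0,0,0,0,0,0,0,0,0,0,0,0,0,0,0,0,0,0,0],
  "jaw": 0.0,
  "grip_n": 50
}}

```text
time_s: 31.75
eef_pos: [573.7, 73.1, 160.7]
ee_rot: [0.001, 0.706, 0.708, 0.001]
force: [-0.8, 0.3, 5.4]
grip_width: 0.553
grip_force: 51.5
```

>>> {"fn": "run_rows", "kwargs": {
  "offsets": [0,0,-10,0,0,0,0,0,-30,0,0,0,0,0,-60,0,0,0,0,0,-90,0,0,0,0,0,-110,0,0,0,0,0,-120,0,0,0,0,0,-120,0,0,0]
}}

```text
time_s: 32.45
eef_pos: [573.6, 73.1, 280.6]
ee_rot: [0.001, 0.706, 0.708, 0.001]
force: [-0.1, -0.9, -2.3]
grip_width: 0.556
grip_force: 52.0
```

```bash
python3 -c "from h import *; togo(521.7,252.8,278)"
```

```text
t 32.45 pos [573.6  73.1 280.6] yaw_y 0.003 j [-0.08  0.45  1.37  0.    1.32 -0.08] F [-0.1 -0.9 -2.3] grip 0.556 52.0
tool shift [179.8 -51.3   2.5]
```

>>> {"fn": "run_rows", "kwargs": {
  "offsets": [10,-3,0,0,0,0,35,-10,0,0,0,0,70,-20,0,0,0,0,110,-31,0,0,0,0,145,-41,0,0,0,0,170,-48,0,0,0,0,180,-51,0,0,0,0,180,-51,0,0,0,0],
  "quiet": true
}}

```text
ok
```

>>> {"fn": "run_rows", "kwargs": {
  "offsets": [0,0,20,0,0,0,0,0,50,0,0,0,0,0,80,0,0,0,0,0,100,0,0,0,0,0,110,0,0,0,0,0,115,0,0,0,0,0,117,0,0,0,0,0,117,0,0,0]
}}

```text
time_s: 34.05
eef_pos: [522.2, 252.9, 163.1]
ee_rot: [0.0, 0.706, 0.708, 0.0]
force: [0.1, 0.5, -1.7]
grip_width: 0.556
grip_force: 52.0
```

>>> {"fn": "run_rows", "kwargs": {
  "offsets": [0,0,0.5,0,0,0,0,0,1,0,0,0,0,0,1.5,0,0,0,0,0,1.5,0,0,0]
}}

```text
time_s: 34.45
eef_pos: [522.0, 253.1, 161.7]
ee_rot: [0.0, 0.706, 0.708, 0.0]
force: [-1.6, -0.1, 4.4]
grip_width: 0.557
grip_force: 52.5
```

```bash
python3 -c "from h import *; togo(521.7,252.8,160)"
```

```text
t 34.45 pos [522.  253.1 161.7] yaw_y 0.003 j [0.25 0.57 1.5  0.   1.07 0.25] F [-1.6 -0.1  4.4] grip 0.557 52.5
tool shift [-0.3 -0.3  1.7]
```

>>> {"fn": "run_rows", "kwargs": {
  "offsets": [0,0,0,0,0,0,0,0,0,0,0,0,0,0,0,0,0,0,0,0,0,0,0,0,0,0,-10,0,0,0,0,0,-40,0,0,0,0,0,-80,0,0,0,0,0,-110,0,0,0],
  "jaw": 1.0,
  "grip_n": 45
}}

```text
time_s: 35.25
eef_pos: [522.0, 253.0, 274.0]
ee_rot: [0.001, 0.706, 0.708, 0.001]
force: [-0.1, 0.0, 0.7]
grip_width: 0.998
grip_force: 0.0
```

>>> {"fn": "run_rows", "kwargs": {
  "offsets": [-254,47,0,0,0,0,-254,47,0,0,0,0,-254,47,0,0,0,0,-254,47,0,0,0,0,-254,47,0,0,0,0,-254,47,0,0,0,0,-254,47,30,0,0,0,-254,47,30,0,0,0]
}}

```text
time_s: 36.05
eef_pos: [568.5, -0.8, 238.5]
ee_rot: [-0.002, 0.706, 0.708, -0.001]
force: [-0.1, 0.1, 0.0]
grip_width: 0.994
grip_force: 0.0
```

```bash
python3 -c "from h import *; togo(568.5,-1,182)"
```

```text
t 36.05 pos [568.5  -0.8 238.5] yaw_y 0.002 j [-0.21  0.47  1.45  0.    1.23 -0.21] F [-0.1  0.1  0. ] grip 0.994 0.0
tool shift [-0.3  0.3 56.5]
```

>>> {"fn": "run_rows", "kwargs": {
  "offsets": [0,0,25,0,0,0,0,0,45,0,0,0,0,0,55,0,0,0,0,0,58,0,0,0,0,0,58,0,0,0],
  "jaw": 1.0,
  "grip_n": 45
}}

```text
time_s: 36.55
eef_pos: [569.9, -0.6, 183.7]
ee_rot: [0.0, 0.706, 0.708, 0.0]
force: [-0.6, -0.1, -0.7]
grip_width: 1.002
grip_force: 0.0
```

>>> {"fn": "run_rows", "kwargs": {
  "offsets": [0,0,0,0,0,0,0,0,0,0,0,0,0,0,0,0,0,0,0,0,0,0,0,0,0,0,0,0,0,0,0,0,0,0,0,0,0,0,0,0,0,0,0,0,0,0,0,0],
  "jaw": 0.0,
  "grip_n": 45
}}

```text
time_s: 37.35
eef_pos: [569.8, -0.9, 183.7]
ee_rot: [0.001, 0.706, 0.708, 0.0]
force: [-2.0, -0.3, 6.3]
grip_width: 0.513
grip_force: 45.8
```

>>> {"fn": "run_rows", "kwargs": {
  "offsets": [0,0,-10,0,0,0,0,0,-30,0,0,0,0,0,-60,0,0,0,0,0,-90,0,0,0,0,0,-115,0,0,0,0,0,-130,0,0,0,0,0,-130,0,0,0]
}}

```text
time_s: 38.05
eef_pos: [570.0, -0.9, 315.3]
ee_rot: [0.002, 0.706, 0.708, 0.001]
force: [-0.6, 0.0, -1.8]
grip_width: 0.512
grip_force: 46.2
```

```bash
python3 -c "from h import *; togo(518.9,364.8,312)"
```

```text
t 38.05 pos [570.   -0.9 315.3] yaw_y 0.003 j [-0.21  0.4   1.34  0.    1.39 -0.21] F [-0.6  0.  -1.8] grip 0.512 46.2
tool shift [365.9 -50.    2.8]
```

>>> {"fn": "run_rows", "kwargs": {
  "offsets": [10,-1,0,0,0,0,35,-5,0,0,0,0,70,-10,0,0,0,0,110,-15,0,0,0,0,150,-20,0,0,0,0,190,-26,0,0,0,0,230,-31,0,0,0,0,270,-37,0,0,0,0],
  "quiet": true
}}

```text
ok
```

>>> {"fn": "run_rows", "kwargs": {
  "offsets": [40,-5,0,0,0,0,70,-9,0,0,0,0,90,-12,0,0,0,0,96,-13,0,0,0,0,96,-13,0,0,0,0],
  "quiet": true
}}

```text
ok
```

>>> {"fn": "run_rows", "kwargs": {
  "offsets": [0,0,20,0,0,0,0,0,50,0,0,0,0,0,80,0,0,0,0,0,105,0,0,0,0,0,120,0,0,0,0,0,125,0,0,0,0,0,127,0,0,0,0,0,127,0,0,0]
}}

```text
time_s: 40.15
eef_pos: [518.9, 364.6, 186.6]
ee_rot: [0.0, 0.706, 0.708, 0.0]
force: [0.3, 0.3, -1.8]
grip_width: 0.512
grip_force: 46.2
```

>>> {"fn": "run_rows", "kwargs": {
  "offsets": [0,0,0.5,0,0,0,0,0,1,0,0,0,0,0,1.5,0,0,0,0,0,1.5,0,0,0]
}}

```text
time_s: 40.55
eef_pos: [518.6, 365.1, 184.8]
ee_rot: [0.0, 0.706, 0.708, 0.0]
force: [-0.6, 0.4, 0.7]
grip_width: 0.514
grip_force: 46.4
```

```bash
python3 -c "from h import *; togo(518.9,364.8,185)"
```

```text
t 40.55 pos [518.6 365.1 184.8] yaw_y 0.003 j [0.43 0.66 1.29 0.   1.2  0.43] F [-0.6  0.4  0.7] grip 0.514 46.4
tool shift [-0.3  0.3 -0.2]
```

>>> {"fn": "run_rows", "kwargs": {
  "offsets": [0,0,0.4,0,0,0,0,0,0.4,0,0,0]
}}

```text
time_s: 40.75
eef_pos: [518.6, 365.1, 184.7]
ee_rot: [0.0, 0.706, 0.708, 0.0]
force: [-2.3, -0.8, 5.5]
grip_width: 0.515
grip_force: 46.7
```

>>> {"fn": "run_rows", "kwargs": {
  "offsets": [0,0,0,0,0,0,0,0,0,0,0,0,0,0,0,0,0,0,0,0,0,0,0,0,0,0,-10,0,0,0,0,0,-40,0,0,0,0,0,-80,0,0,0,0,0,-100,0,0,0],
  "jaw": 1.0,
  "grip_n": 40
}}

```text
time_s: 41.55
eef_pos: [518.9, 365.2, 288.4]
ee_rot: [0.001, 0.706, 0.708, 0.002]
force: [-0.0, -0.1, 0.1]
grip_width: 0.999
grip_force: 0.0
```

>>> {"fn": "run_rows", "kwargs": {
  "offsets": [-390,37,0,0,0,0,-390,37,0,0,0,0,-390,37,0,0,0,0,-390,37,0,0,0,0,-390,37,0,0,0,0,-390,37,0,0,0,0,-390,37,0,0,0,0,-390,37,0,0,0,0],
  "quiet": true
}}

```text
ok
```

>>> {"fn": "run_rows", "kwargs": {
  "offsets": [-52,6,40,0,0,0,-52,6,50,0,0,0,-52,6,50,0,0,0,-52,6,50,0,0,0]
}}

```text
time_s: 42.75
eef_pos: [563.1, -76.4, 235.1]
ee_rot: [0.0, 0.706, 0.708, 0.0]
force: [0.4, 0.1, -0.1]
grip_width: 1.001
grip_force: 0.0
```

```bash
python3 -c "from h import *; togo(561.5,-77.3,173)"
```

```text
t 42.75 pos [563.1 -76.4 235.1] yaw_y 0.003 j [-0.34  0.47  1.46  0.    1.21 -0.34] F [ 0.4  0.1 -0.1] grip 1.001 0.0
tool shift [-0.8 -1.6 62.1]
```

>>> {"fn": "run_rows", "kwargs": {
  "offsets": [-1,-1,25,0,0,0,-1,-1,48,0,0,0,-1,-1,58,0,0,0,-1,-1,62,0,0,0,-1,-1,62,0,0,0],
  "jaw": 1.0,
  "grip_n": 40
}}

```text
time_s: 43.25
eef_pos: [562.3, -77.5, 172.9]
ee_rot: [0.001, 0.706, 0.708, 0.0]
force: [0.8, 0.4, -0.4]
grip_width: 0.999
grip_force: 0.0
```

>>> {"fn": "run_rows", "kwargs": {
  "offsets": [0,0,0,0,0,0,0,0,0,0,0,0,0,0,0,0,0,0,0,0,0,0,0,0,0,0,0,0,0,0,0,0,0,0,0,0,0,0,0,0,0,0,0,0,0,0,0,0],
  "jaw": 0.0,
  "grip_n": 40
}}

```text
time_s: 44.05
eef_pos: [562.1, -78.0, 172.5]
ee_rot: [0.0, 0.706, 0.708, 0.0]
force: [0.2, 0.2, 5.5]
grip_width: 0.34
grip_force: 39.7
```

>>> {"fn": "run_rows", "kwargs": {
  "offsets": [0,0,-10,0,0,0,0,0,-30,0,0,0,0,0,-60,0,0,0,0,0,-90,0,0,0,0,0,-115,0,0,0,0,0,-130,0,0,0,0,0,-130,0,0,0]
}}

```text
time_s: 44.75
eef_pos: [562.1, -78.0, 304.2]
ee_rot: [0.002, 0.706, 0.708, 0.001]
force: [0.3, 0.4, -1.1]
grip_width: 0.334
grip_force: 39.7
```

```bash
python3 -c "from h import *; togo(464.2,307.3,304)"
```

```text
t 44.75 pos [562.1 -78.  304.2] yaw_y 0.003 j [-0.34  0.41  1.37  0.    1.37 -0.35] F [ 0.3  0.4 -1.1] grip 0.334 39.7
tool shift [385.6 -96.8  -0.6]
```

>>> {"fn": "run_rows", "kwargs": {
  "offsets": [10,-2,0,0,0,0,35,-9,0,0,0,0,70,-17,0,0,0,0,110,-28,0,0,0,0,150,-38,0,0,0,0,190,-48,0,0,0,0,230,-58,0,0,0,0,270,-68,0,0,0,0],
  "quiet": true
}}

```text
ok
```

>>> {"fn": "run_rows", "kwargs": {
  "offsets": [40,-10,0,0,0,0,75,-19,0,0,0,0,100,-25,0,0,0,0,112,-28,0,0,0,0,116,-29,0,0,0,0,116,-29,0,0,0,0],
  "quiet": true
}}

```text
ok
```

>>> {"fn": "run_rows", "kwargs": {
  "offsets": [0,0,20,0,0,0,0,0,50,0,0,0,0,0,80,0,0,0,0,0,105,0,0,0,0,0,120,0,0,0,0,0,125,0,0,0,0,0,127,0,0,0,0,0,127,0,0,0]
}}

```text
time_s: 46.95
eef_pos: [464.1, 307.5, 175.6]
ee_rot: [0.0, 0.706, 0.708, 0.0]
force: [0.1, -0.3, -1.9]
grip_width: 0.338
grip_force: 39.7
```

>>> {"fn": "run_rows", "kwargs": {
  "offsets": [0,0,0.5,0,0,0,0,0,1,0,0,0,0,0,1.5,0,0,0,0,0,1.5,0,0,0]
}}

```text
time_s: 47.35
eef_pos: [463.7, 307.8, 173.6]
ee_rot: [0.0, 0.706, 0.708, 0.0]
force: [0.5, -0.4, -1.8]
grip_width: 0.336
grip_force: 39.7
```

```bash
python3 -c "from h import *; togo(464.2,307.3,174)"
```

```text
t 47.35 pos [463.7 307.8 173.6] yaw_y 0.003 j [ 0.38  0.51  1.56 -0.    1.06  0.37] F [ 0.5 -0.4 -1.8] grip 0.336 39.7
tool shift [-0.5  0.5 -0.4]
```

>>> {"fn": "run_rows", "kwargs": {
  "offsets": [0,0,0.5,0,0,0,0,0,0.8,0,0,0,0,0,0.8,0,0,0]
}}

```text
time_s: 47.65
eef_pos: [463.8, 307.9, 173.5]
ee_rot: [0.0, 0.706, 0.708, 0.0]
force: [-1.5, -0.9, 5.0]
grip_width: 0.339
grip_force: 40.4
```

>>> {"fn": "run_rows", "kwargs": {
  "offsets": [0,0,0,0,0,0,0,0,0,0,0,0,0,0,0,0,0,0,0,0,0,0,0,0,0,0,-10,0,0,0,0,0,-40,0,0,0,0,0,-80,0,0,0,0,0,-130,0,0,0],
  "jaw": 1.0,
  "grip_n": 40
}}

```text
time_s: 48.45
eef_pos: [463.1, 307.6, 303.8]
ee_rot: [-0.0, 0.706, 0.708, -0.001]
force: [1.1, 0.3, 0.5]
grip_width: 1.002
grip_force: 0.0
```

>>> {"fn": "run_rows", "kwargs": {
  "offsets": [-350,0,0,0,0,0,-350,0,0,0,0,0,-350,0,0,0,0,0,-350,0,0,0,0,0,-350,0,0,0,0,0,-350,0,0,0,0,0,-350,0,0,0,0,0,-350,0,0,0,0,0]
}}

```text
time_s: 49.25
eef_pos: [464.6, -47.0, 303.4]
ee_rot: [0.001, 0.708, 0.706, -0.0]
force: [-0.4, 0.7, 0.1]
grip_width: 0.997
grip_force: 0.0
```

```bash
python3 - <<'E'
from h import *
save('scene','s9.png',(140,60,420,340),2.1)
for n in("top","scene"):
    p,d=cams.capture(n); W=cloud(n,d); h=cv2.cvtColor(p,cv2.COLOR_RGB2HSV)
    for t,c,z in(("oil",(464,307),118),("can",(519,365),130),("jar",(522,253),98),("rol",(522,-308),33)):
        P=W[(W[...,2]>z)&(W[...,2]<z+16)&(np.hypot(W[...,0]-c[0],W[...,1]-c[1])<35)]
        if len(P): print(n,t,len(P),((P.min(0)+P.max(0))/2).round(1),(P.max(0)-P.min(0)).round(1))
E
```

```text
top oil 123 [462.4 307.  126.3] [26.9 29.  14.8]
top can 285 [515.8 363.9 137.8] [41.4 42.7 15.5]
top jar 301 [519.5 252.  106. ] [49.4 48.4 15.9]
top rol 227 [ 520.4 -307.6   39.9] [40.1 43.2 12.9]
scene oil 170 [465.  307.8 125.8] [28.  29.2 15.5]
scene can 397 [518.8 364.5 137.1] [43.8 43.4 14.2]
scene jar 398 [522.2 253.6 105.8] [50.9 49.6 15.3]
scene rol 133 [ 523.8 -306.8   38. ] [41.5 44.5  9.5]
```

View pics/s9.png

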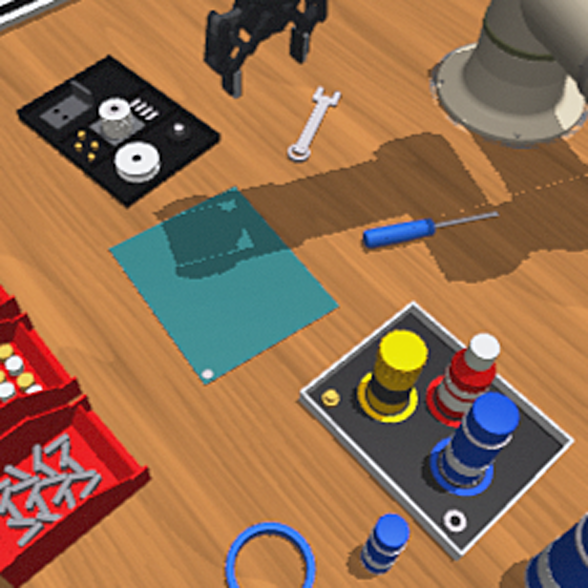

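The picture shows the jar at (395,375), bottle at (465,380) and can at (475,440), each upright on the ring of its own colour. The roller stands in the pocket at (115,118), and the gripper is clear. Handing in.

>>> {"fn": "run_rows", "kwargs": {
  "offsets": [0,0,0,0,0,0,0,0,0,0,0,0,0,0,0,0,0,0],
  "quiet": true
}}

```text
ok
```

```bash
python3 -c "from rig import order; print(order.finish_job())"
```

```text
the job is handed in; nothing more can be done
None
```

I handed the job in at about 50 s of the 144 s: the roller stands in the kit tray's middle pocket and each container is upright on the ring of its own colour, all within about 3 mm by the last camera check; no verdict came back.

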